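# Reset the analyser interlock with the button pair

## Robot

A 6-joint arm with a two-finger parallel gripper is mounted at the origin on the work surface. World frame = base frame: x ahead of the robot, y to its left, z up, the work surface at z = 0. Lengths are in m, angles in rad, forces in N, time in s.
With the tool pointing down it reaches from about 0.35 to 0.975 m from the base axis. Payload 4.9 kg.
Tool frame: the origin (TCP) lies at the very end of the fingers, on their centre line; the grasp point (between the pads) lies 19 mm behind it (arm.grasp_offset is the distance from the TCP to the grasp point, in m); z points along the fingers, y is the line along which they close (so a half turn about z gives the same grasp; the last joint's range is limited). The gripper opens to 85 mm and grips with 20 to 120 N. Pads are 22 mm wide; open, the fingers measure 114 mm over their backs; the gripper's body (76 mm by 85 mm) begins 54 mm behind the grasp point. The pads swing forward as they close: fully open they stand 13 mm farther back than shut.
Start: joints at [1.147, 0.053, 1.613, -0, 1.476, -0.119], TCP at [0.188, 0.596, 0.231] pointing down, gripper open.
Joint ranges: [-3.01, 3.01], [-1.01, 2.22], [0.06, 2.58], [-1.02, 4.17], [0.09, 2.62], [-3.14, 3.14]. Speed limits (rad/s): [2.57, 2.57, 3.14, 3.14, 3.14, 3.14].

## Interface

Orientations are given as a unit quaternion [x, y, z, w].
In Python, from workcell import arm gives the robot as it stands.
- The arm moves only by the tool play_rows, never from a script. Its argument "commands" is a list of rows, each an object with "offset": the shift along the tool's x, y, z in m, a list of three; "turn": the turn about the tool's z in degrees. A call has 1 to 10 rows; each row shifts and turns the commanded pose from where the row before left it, along the tool's axes as they then stand; what a row does not reach is not made up. A row lasts 1/10 s, in which the tool goes at most 50 mm and 8.59 degrees, less where a joint would pass 70% of its speed; a pose out of reach is approached as far as the arm can. A call with a gripper value outside its range is refused whole. "gripper" is the closure, from -1 (fully open) to 1 (shut), so that 0 is half open, set as the call begins (left out, the last holds). The fingers move at their own pace and stop on an object; "grip_force" is the grip in N (left out, the last holds). Time passes only in rows, so rows that do not move let the fingers close. It gives the time, the measured TCP pose, the force, the opening and the grip force at its end, in the units of the state.
- arm.read_state(): the state, without advancing time (a new reading comes with each control period).
- arm.grab_frame(name): name is "scene" or "top" or "wrist"; returns the picture (420x560x3 uint8, red, green, blue); there is no depth.
- arm.camera_info(name): a dict with "fx", "fy", "cx", "cy" (pixels), "rvec" (rotation vector, rad) and "tvec" (3), from world to camera coordinates, as OpenCV has them. Camera axes: x right, y down, z forward; pixel columns grow to the right and rows downward; lengths in m; the calibration is good to about 2 mm. The wrist camera is an equidistant fisheye: a pixel r from the principal point sees the ray r / f radians off the axis. A picture is of the moment at which its call begins: read the wrist's pose just before it. camera_info takes no time and is no camera call; for the wrist camera it gives the pose at the moment of the call.
- arm.hand_in(): hands the job in; it is judged then, once.
The state is a dict: "time_s": time; "joints": joint angles; "qvel": joint speeds; "joint_efforts": joint torques, N m; "eef_pos": TCP position; "eef_rot": TCP orientation; "contact_force": force on the tool from outside, world axes, zero at the start; "ft_torque": the same for the moment, N m; "gripper_width": finger opening in m; "gripper_force": force on a finger pad.
Only numpy, scipy, OpenCV 4.12 (cv2) and the standard library are available. Lean on these libraries where they do the work, as an engineer would, in place of code of your own. Each camera call takes 0.05 s, during which the arm holds its last target. There are 200 camera calls.

## Task

On the small reset console of the gas analyser, push the wire guard fully open, away from the front, off the two round buttons. Then press both buttons down together, one fingertip on each, keep both fully down for at least two seconds, and let them spring up again. Push and press gently, grasp nothing, leave the guard open and leave the loose things around untouched.

Things in the scene. Friction and masses are not known exactly. Their poses are not given: they have to be found in the camera images.
- console: Low level control box fixed to the table, blue sides, aluminium top 50 mm above the table. Origin on its underside: spans x -85 (front) to +115 mm, y -100 to +100 mm. Two round buttons at x -45, y +28 and -28 mm, under a wire guard on two rails (y +56 and -56 mm, tops 78 mm above the table; black end blocks at x +63, 86 mm high). Dead square keys in a row at x +95.
- guard (a joint): Slide of the wire guard (m) along console +x: 0 over the buttons, 0.070 fully open at its stop; starts at 0 to 0.012, stays where left, about 2 N friction. A flat steel grille, 112 mm across, 50 mm long, 10 mm gaps, upper side 84 mm above the table; at 0 it spans console x -70 to -20. On its far edge stands an upright push plate, 80 mm wide, 6 mm thick, top 111 mm above the table.
- guard_push (a point): Middle of the push plate's near face (facing the console's front), 98 mm above the table: 14 mm above the grille, 13 mm below the plate's top edge. Moves with the guard; at guard = 0 it is at console x -25, y 0. Push it along console +x. Axes parallel to the console's.
- button_l (a joint): Travel of the left (+y) round button, in m: 0 = up, 0.008 = fully down. Spring return; about 1 N starts it moving and 3.5 N holds it fully down.
- button_r (a joint): Travel of the right (-y) round button, in m, same as the left one: 0 = up, 0.008 = fully down, about 1 N to 3.5 N.
- button_l_top (a point): Centre of the top face of the left button, a plain metal cylinder 24 mm in diameter in a round black housing of 40 mm diameter. The top is 74 mm above the table when up and 66 mm when fully down; the housing's top is at 62 mm. At console x = -45, y = +28 mm. Pressed straight down.
- button_r_top (a point): Centre of the top face of the right button, same as the left one, at console x = -45, y = -28 mm, so the button centres are 56 mm apart.
- screwdriver: Loose screwdriver, about 190 mm long, lying on the table beyond the console's left (+y) side, roughly along the console's x. Bystander. Origin under its middle.
- jar: Loose white plastic jar, 52 mm in diameter, 75 mm high, standing on the table to the console's right (-y). Bystander. Origin at the centre of its underside.
- spool: Loose grey plastic spool, 44 mm in diameter, 38 mm high, standing on the table to the console's right (-y). Bystander; it and the jar may have swapped places. Origin at the centre of its underside.
- fitting: Loose brass pipe fitting, 26 mm in diameter, 34 mm high, standing on the console's top plate between the right rail and the right edge (about y = -80 mm), its top 84 mm above the table. Bystander. Origin at the centre of its underside.

How it is judged:
By the outcome, as a careful person would: the job done as asked, in the order asked, and still so for the second after the job is handed in, with the robot touching nothing.
It also fails if it takes over 56 s, if anything falls off the work surface, if the arm or the gripper's body presses on something with over 40 N, if the wrist force passes 120 N, or if a joint passes its speed limit or range.

## Working session

There is one attempt and no reset: what is moved stays moved. The work goes in short steps, Python scripts to look and compute and a tool call to move; the robot and the scene stay as the last step left them, time stands still between calls to the robot, and variables do not carry over. Pictures are saved under pics/ and viewed, at most 10 in all, crops included, and the job is handed in when it is done.

Besides the shell and the picture viewer there is one more tool, called after ">>>" as name([rows], argument=value, ...), one row to a line, values as JSON. play_rows: Moves the arm, as the interface text tells. Its arguments: {"type":"object","properties":{"commands":{"type":"array","items":{"type":"object","properties":{"offset":{"type":"array","items":{"type":"number"}},"turn":{"type":"number"}}}},"gripper":{"type":"number"},"grip_force":{"type":"number"}},"required":["commands"]}

```bash
mkdir -p pics; python3 - <<'E'
from workcell import arm
import cv2,numpy as np
s=arm.read_state();print(s)
for n in("scene","top"):
    im=arm.grab_frame(n);cv2.imwrite(f"pics/{n}0.png",im[:,:,::-1]);print(n,arm.camera_info(n))
E
```

```text
{'time_s': 0.0, 'joints': array([ 1.14700606e+00,  5.33487669e-02,  1.61429803e+00,  2.27893154e-06,
        1.47600855e+00, -1.18993885e-01]), 'qvel': array([-7.74288997e-05, -1.95654880e-04,  1.46679870e-03, -2.71196269e-03,
       -1.36248731e-03,  8.82370641e-04]), 'joint_efforts': array([ 1.49313892e-04, -3.93689811e+01, -3.70175135e+01, -2.05205361e-04,
        7.26556158e-03, -1.28356137e-05]), 'eef_pos': array([0.18729751, 0.59561839, 0.23006564]), 'eef_rot': array([ 1.51808990e-01,  9.88409311e-01, -9.93293095e-04, -2.77568501e-04]), 'contact_force': array([-0.15856407, -0.03281255, -0.16011142]), 'ft_torque': array([-0.0027751 , -0.00303858, -0.05251267]), 'gripper_force': 0.0, 'gripper_width': 0.08539005324800406}
scene {'fx': 459.62531971307055, 'fy': 459.62531971307055, 'cx': 271.8122828506809, 'cy': 208.9050858866863, 'rvec': array([ 1.93418835,  1.3117137 , -0.61783267]), 'tvec': array([-0.2744692 , -0.2648949 ,  1.30652813])}
top {'fx': 382.94454547176116, 'fy': 382.94454547176116, 'cx': 278.7003160445279, 'cy': 206.62520441908418, 'rvec': array([ 2.19635562, -2.19595798,  0.11091172]), 'tvec': array([0.04131355, 0.603343  , 0.82344019])}
```

View pics/top0.png

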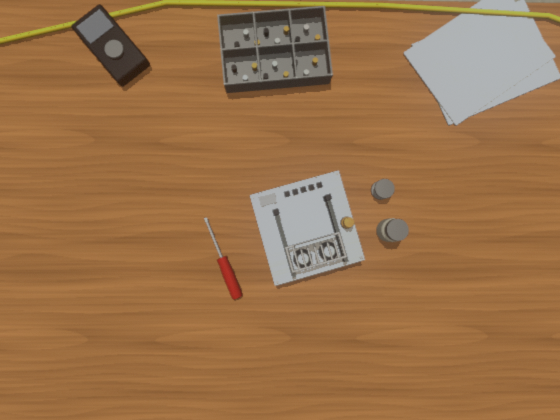

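View pics/scene0.png

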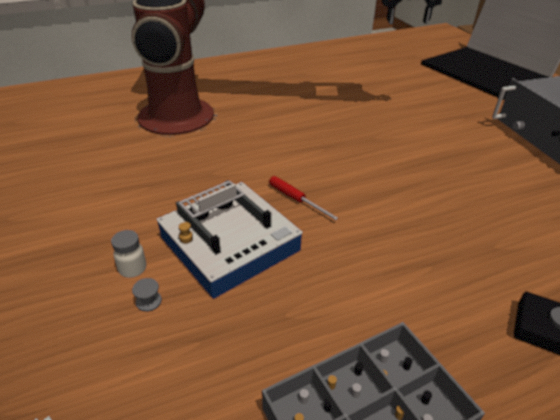

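```bash
cat > h.py <<'E'
import cv2,numpy as np
from workcell import arm
def ray(n,uv,z,ci=None):
    c=ci or arm.camera_info(n);R=cv2.Rodrigues(c["rvec"])[0];o=-R.T@c["tvec"]
    x=(uv[0]-c["cx"])/c["fx"];y=(uv[1]-c["cy"])/c["fy"]
    if n=="wrist":
        r=np.hypot(x,y);k=np.sin(r)/max(r,1e-9);d=np.array([x*k,y*k,np.cos(r)])
    else: d=np.array([x,y,1])
    d=R.T@d;return o+d*(z-o[2])/d[2]
E
python3 - <<'E'
from h import *
im=cv2.imread("pics/top0.png");hsv=cv2.cvtColor(im,cv2.COLOR_BGR2HSV)
m=((hsv[...,1]<60)&(hsv[...,2]>130)).astype(np.uint8);m[:160]=0;m[300:]=0;m[:,:240]=0;m[:,368:]=0
cs=np.vstack([c for c in cv2.findContours(m,0,2)[0] if cv2.contourArea(c)>20])
r=cv2.minAreaRect(cs);b=cv2.boxPoints(r);print(r)
P=np.array([ray("top",p,.05)[:2] for p in b]);print(P,P.mean(0),[np.linalg.norm(P[i]-P[i-1]) for i in range(4)])
e=P-np.roll(P,1,0);print(np.degrees(np.arctan2(e[:,1],e[:,0])))
for uv in((303,259),(329,251)):print(ray("top",uv,.074))
c=cv2.resize(im[165:290,240:420],None,fx=4,fy=4,interpolation=2);cv2.imwrite("pics/c.png",c)
E
```

```text
((306.6981201171875, 227.44338989257812), (94.64141845703125, 93.9546127319336), 74.05460357666016)
[[ 0.62636852  0.10656847]
 [ 0.68275722 -0.08782236]
 [ 0.48766621 -0.14086468]
 [ 0.43433233  0.05107397]] [ 0.55778107 -0.01776115] [np.float64(0.19989381630618389), np.float64(0.20240425246211716), np.float64(0.2021731676080266), np.float64(0.19921080542646077)]
[  16.11820472  -73.82366533 -164.78981044  105.52898509]
[ 0.49166027 -0.00701981  0.074     ]
[ 0.50789095 -0.06078927  0.074     ]
```

View pics/c.png

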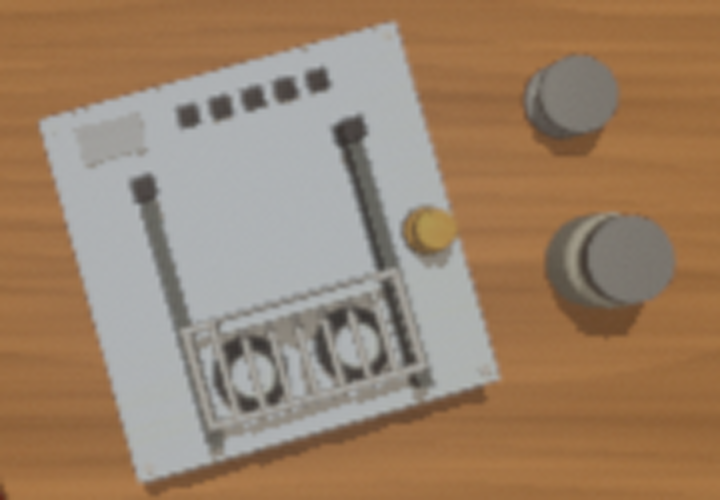

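>>> play_rows([
  {"offset":[-0.0244,-0.0253,0],"turn":0},
  {"offset":[-0.0244,-0.0253,0],"turn":0},
  {"offset":[-0.0244,-0.0253,0],"turn":0},
  {"offset":[-0.0244,-0.0253,0],"turn":0},
  {"offset":[-0.0244,-0.0253,0],"turn":0},
  {"offset":[-0.0244,-0.0253,0],"turn":0},
  {"offset":[-0.0244,-0.0253,0],"turn":0},
  {"offset":[-0.0244,-0.0253,0],"turn":0},
  {"offset":[-0.0244,-0.0253,0],"turn":0},
  {"offset":[-0.0244,-0.0253,0],"turn":0},
], gripper=0)

```text
time_s: 1.1
eef_pos: [0.3445, 0.2802, 0.2308]
eef_rot: [0.152, 0.988, -0.0, -0.0]
contact_force: [-0.4, 0.2, -0.2]
gripper_width: 0.0426
gripper_force: 0.0
```

>>> play_rows([
  {"offset":[-0.0244,-0.0253,0],"turn":0},
  {"offset":[-0.0244,-0.0253,0],"turn":0},
  {"offset":[-0.0244,-0.0253,0],"turn":0},
  {"offset":[-0.0244,-0.0253,0],"turn":0},
  {"offset":[-0.0244,-0.0253,0],"turn":0},
  {"offset":[-0.0244,-0.0253,0],"turn":0},
  {"offset":[-0.0244,-0.0253,0],"turn":0},
  {"offset":[-0.0244,-0.0253,0],"turn":0},
  {"offset":[-0.0244,-0.0253,0],"turn":0},
  {"offset":[-0.0244,-0.0253,0],"turn":0},
])

```text
time_s: 2.1
eef_pos: [0.5014, -0.0343, 0.2308]
eef_rot: [0.152, 0.988, 0.0, -0.0]
contact_force: [0.7, 0.6, 0.2]
gripper_width: 0.0425
gripper_force: 0.0
```

>>> play_rows([
  {"offset":[0,0,0.01],"turn":-6.7},
  {"offset":[0,0,0.01],"turn":-6.7},
  {"offset":[0,0,0.01],"turn":-6.7},
  {"offset":[0,0,0.01],"turn":-6.7},
  {"offset":[0,0,0.01],"turn":-6.6},
  {"offset":[0,0,0.01],"turn":0},
  {"offset":[0,0,0],"turn":0},
  {"offset":[0,0,0],"turn":0},
])

```text
time_s: 2.9
eef_pos: [0.501, -0.0329, 0.1711]
eef_rot: [-0.138, 0.99, 0.0, -0.0]
contact_force: [0.0, 0.1, 1.0]
gripper_width: 0.0425
gripper_force: 0.0
```

```bash
cat > st.py <<'E'
from h import *
import sys
from scipy.spatial.transform import Rotation as Ro
s=arm.read_state();R=Ro.from_quat(s["eef_rot"]).as_matrix()
a=np.radians(15.9);p=s["eef_pos"]-[.5578,-.0178,0]
print(s["time_s"],"console xy",p[0]*np.cos(a)+p[1]*np.sin(a)+.015,-p[0]*np.sin(a)+p[1]*np.cos(a),"z",p[2],"w",s["gripper_width"],"F",s["contact_force"].round(2),"yaw y",np.degrees(np.arctan2(R[1,1],R[0,1])),"tilt",R[:2,2].round(4),"j",s["joints"].round(2))
if len(sys.argv)>1:
    n,f=sys.argv[1:3];im=arm.grab_frame(n);cv2.imwrite(f,im[:,:,::-1])
    if n=="wrist":print(arm.camera_info(n))
E
python3 st.py wrist pics/w1.png
```

```text
2.9 console xy -0.043736482435055686 0.0010246665581650528 z 0.17107633864383565 w 0.04254736471747327 F [0.04 0.08 1.02] yaw y 105.84456520677163 tilt [-0.0006  0.0001] j [-0.21 -0.2   1.96 -0.    1.39 -2.06]
{'fx': 325.19226210127806, 'fy': 325.19226210127806, 'cx': 279.06410842677025, 'cy': 209.9246680450621, 'rvec': array([-1.78875538, -2.36680354, -0.31229401]), 'tvec': array([ 0.16941975, -0.47273838,  0.19743831])}
```

View pics/w1.png

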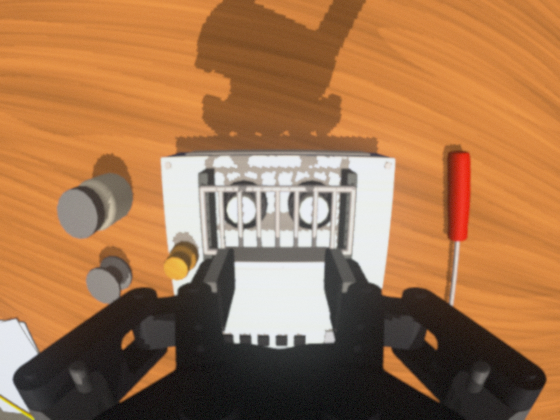

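```bash
python3 - <<'E'
from h import *
ci=arm.camera_info("wrist");a=np.radians(15.9)
for uv,z in[((240,209),.074),((314,209),.074),((202,187),.084),((354,187),.084),((162,157),.05),((396,157),.05),((278,250),.111),((278,260),.111)]:
    q=ray("wrist",uv,z,ci);p=q-[.5578,-.0178,0];print(uv,q.round(4),p[0]*np.cos(a)+p[1]*np.sin(a)+.015,-p[0]*np.sin(a)+p[1]*np.cos(a))
im=cv2.imread("pics/w1.png");cv2.imwrite("pics/wc.png",cv2.resize(im[150:300,150:410],None,fx=3,fy=3,interpolation=2))
E
```

```text
(240, 209) [ 0.5055 -0.0638  0.074 ] -0.04788385691916948 -0.029902984640011135
(314, 209) [ 0.4901 -0.0093  0.074 ] -0.04782562995712643 0.026741660385250037
(202, 187) [ 0.4941 -0.0945  0.084 ] -0.06724503476949845 -0.05637344496332712
(354, 187) [0.4638 0.0124 0.084 ] -0.06711056806005451 0.05482909460878581
(162, 157) [ 0.4867 -0.1411  0.05  ] -0.08717161082277601 -0.09907400555628837
(396, 157) [0.4326 0.0495 0.05  ] -0.08695031721497361 0.09901817139497704
(278, 250) [ 0.5154 -0.0306  0.111 ] -0.029245893529610066 -0.0007032396880707822
(278, 260) [ 0.5225 -0.0286  0.111 ] -0.02189585870492694 -0.0007199394433540941
```

View pics/wc.png

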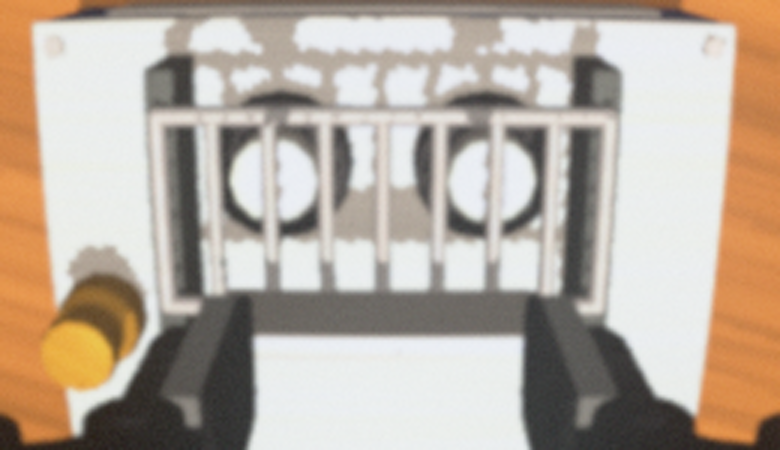

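>>> play_rows([
  {"offset":[0.003,-0.0015,0.01],"turn":0},
  {"offset":[0,0,0.015],"turn":0},
  {"offset":[0,0,0.015],"turn":0},
  {"offset":[0,0,0.015],"turn":0},
  {"offset":[0,0,0.012],"turn":0},
  {"offset":[0,0,0.008],"turn":0},
  {"offset":[0,0,0.004],"turn":0},
  {"offset":[0,0,0],"turn":0},
  {"offset":[0,0,0],"turn":0},
])

```text
time_s: 3.85
eef_pos: [0.4992, -0.0353, 0.0928]
eef_rot: [-0.139, 0.99, -0.0, 0.0]
contact_force: [-0.8, -0.3, 0.4]
gripper_width: 0.0427
gripper_force: 0.0
```

>>> play_rows([
  {"offset":[-0.005,0,0],"turn":0},
  {"offset":[-0.004,0,0],"turn":0},
  {"offset":[-0.004,0,0],"turn":0},
  {"offset":[-0.004,0,0],"turn":0},
  {"offset":[-0.004,0,0],"turn":0},
  {"offset":[-0.004,0,0],"turn":0},
  {"offset":[-0.004,0,0],"turn":0},
  {"offset":[-0.004,0,0],"turn":0},
])

```text
time_s: 4.65
eef_pos: [0.5307, -0.0262, 0.0923]
eef_rot: [-0.139, 0.99, -0.0, -0.0]
contact_force: [-2.6, -2.0, 1.9]
gripper_width: 0.043
gripper_force: 1.2
```

```bash
python3 st.py wrist pics/w2.png
```

```text
4.65 console xy -0.013322897783410587 -0.0006703413852221628 z 0.09233947192753363 w 0.043021206097740364 F [-2.63 -2.    1.86] yaw y 105.9341999836261 tilt [-0.0002 -0.0003] j [-0.19 -0.04  1.95 -0.    1.23 -2.04]
{'fx': 325.19226210127806, 'fy': 325.19226210127806, 'cx': 279.06410842677025, 'cy': 209.9246680450621, 'rvec': array([-1.78737693, -2.3679179 , -0.31272604]), 'tvec': array([ 0.17145533, -0.48149624,  0.11291596])}
```

View pics/w2.png

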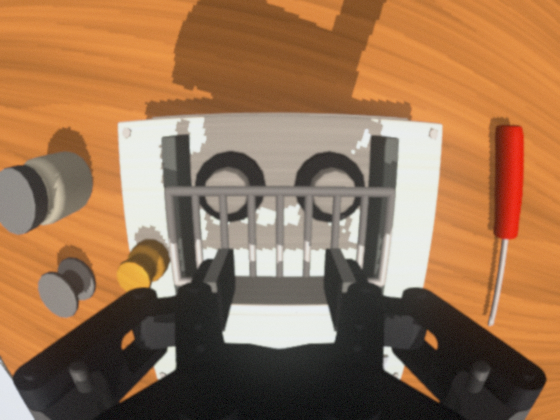

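>>> play_rows([
  {"offset":[-0.004,0,0],"turn":0},
  {"offset":[-0.004,0,0],"turn":0},
  {"offset":[-0.004,0,0],"turn":0},
  {"offset":[-0.004,0,0],"turn":0},
  {"offset":[-0.004,0,0],"turn":0},
  {"offset":[-0.004,0,0],"turn":0},
  {"offset":[-0.004,0,0],"turn":0},
  {"offset":[-0.004,0,0],"turn":0},
  {"offset":[-0.004,0,0],"turn":0},
  {"offset":[-0.003,0,0],"turn":0},
])

```text
time_s: 5.7
eef_pos: [0.5682, -0.0154, 0.0922]
eef_rot: [-0.139, 0.99, -0.0, -0.0]
contact_force: [-1.7, -2.7, -0.8]
gripper_width: 0.0424
gripper_force: 1.1
```

>>> play_rows([
  {"offset":[-0.002,0,0],"turn":0},
  {"offset":[-0.001,0,0],"turn":0},
  {"offset":[-0.001,0,0],"turn":0},
])

```text
time_s: 6.0
eef_pos: [0.5718, -0.0143, 0.0922]
eef_rot: [-0.139, 0.99, 0.0, -0.0]
contact_force: [-1.6, -2.0, -1.9]
gripper_width: 0.0427
gripper_force: 1.0
```

>>> play_rows([
  {"offset":[-0.001,0,0],"turn":0},
  {"offset":[-0.001,0,0],"turn":0},
])

```text
time_s: 6.2
eef_pos: [0.5737, -0.0137, 0.0922]
eef_rot: [-0.139, 0.99, 0.0, -0.0]
contact_force: [-1.3, -2.7, -2.2]
gripper_width: 0.0428
gripper_force: 1.0
```

```bash
python3 st.py
```

```text
6.2 console xy 0.0314040500995362 -0.0004561724653963156 z 0.09224624769194029 w 0.04276997062922832 F [-1.34 -2.68 -2.21] yaw y 105.93468962589039 tilt [-0.0001  0.0001] j [-0.15  0.06  1.85  0.    1.23 -2.  ]
```

Stop not yet felt; continue in 1 mm steps.

>>> play_rows([
  {"offset":[-0.001,0,0],"turn":0},
  {"offset":[-0.001,0,0],"turn":0},
])

```text
time_s: 6.4
eef_pos: [0.5757, -0.0132, 0.0922]
eef_rot: [-0.139, 0.99, 0.0, -0.0]
contact_force: [-1.7, -1.4, -0.6]
gripper_width: 0.0426
gripper_force: 1.0
```

>>> play_rows([
  {"offset":[-0.001,0,0],"turn":0},
  {"offset":[0,0,0],"turn":0},
])

```text
time_s: 6.6
eef_pos: [0.5764, -0.013, 0.0922]
eef_rot: [-0.139, 0.99, 0.0, -0.0]
contact_force: [-2.9, -2.3, -0.8]
gripper_width: 0.0429
gripper_force: 1.7
```

>>> play_rows([
  {"offset":[-0.001,0,0],"turn":0},
  {"offset":[0,0,0],"turn":0},
])

```text
time_s: 6.8
eef_pos: [0.5765, -0.013, 0.0922]
eef_rot: [-0.139, 0.99, -0.0, -0.002]
contact_force: [-7.1, -2.4, 2.7]
gripper_width: 0.0429
gripper_force: 3.7
```

>>> play_rows([
  {"offset":[0.005,0,0],"turn":0},
  {"offset":[0.01,0,0],"turn":0},
  {"offset":[0.013,0,-0.005],"turn":0},
  {"offset":[0.013,0,-0.005],"turn":0},
  {"offset":[0.013,0,-0.005],"turn":0},
  {"offset":[0.013,0,-0.005],"turn":0},
  {"offset":[0.01,0,0],"turn":0},
  {"offset":[0.004,0,0],"turn":0},
  {"offset":[0,0,0],"turn":0},
  {"offset":[0,0,0],"turn":0},
])

```text
time_s: 7.8
eef_pos: [0.4999, -0.0349, 0.1122]
eef_rot: [-0.139, 0.99, 0.0, 0.0]
contact_force: [0.3, -0.1, -0.1]
gripper_width: 0.0428
gripper_force: 0.0
```

```bash
python3 st.py wrist pics/w3.png
```

```text
7.8 console xy -0.04540016401286251 -0.0005517362095584476 z 0.11220437793372207 w 0.042750753931142554 F [ 0.32 -0.07 -0.14] yaw y 105.93458680930831 tilt [0.0003 0.0002] j [-0.22 -0.14  2.01  0.    1.28 -2.07]
{'fx': 325.19226210127806, 'fy': 325.19226210127806, 'cx': 279.06410842677025, 'cy': 209.9246680450621, 'rvec': array([-1.787525  , -2.36827652, -0.31258119]), 'tvec': array([ 0.17139657, -0.45528615,  0.14071432])}
```

View pics/w3.png

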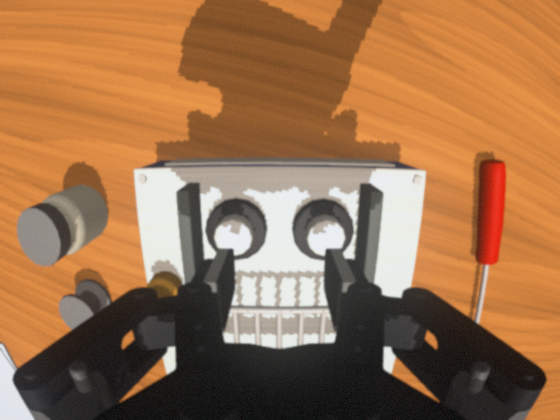

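>>> play_rows([
  {"offset":[0,0,0.01],"turn":0},
  {"offset":[0,0,0.01],"turn":0},
  {"offset":[0,0,0.008],"turn":0},
  {"offset":[0,0,0.004],"turn":0},
  {"offset":[0,0,0.003],"turn":0},
  {"offset":[0,0,0.002],"turn":0},
  {"offset":[0,0,0.002],"turn":0},
  {"offset":[0,0,0],"turn":0},
])

```text
time_s: 8.65
eef_pos: [0.4997, -0.035, 0.0733]
eef_rot: [-0.139, 0.99, -0.0, 0.0]
contact_force: [-0.3, 0.0, -0.3]
gripper_width: 0.0428
gripper_force: 0.0
```

>>> play_rows([
  {"offset":[0,0,0.002],"turn":0},
  {"offset":[0,0,0.001],"turn":0},
  {"offset":[0,0,0],"turn":0},
])

```text
time_s: 8.95
eef_pos: [0.5002, -0.035, 0.0708]
eef_rot: [-0.139, 0.99, -0.0, 0.0]
contact_force: [-0.7, 0.1, 2.4]
gripper_width: 0.0426
gripper_force: 1.3
```

>>> play_rows([
  {"offset":[0,0,0.001],"turn":0},
  {"offset":[0,0,0.001],"turn":0},
  {"offset":[0,0,0],"turn":0},
])

```text
time_s: 9.25
eef_pos: [0.5001, -0.035, 0.0687]
eef_rot: [-0.139, 0.99, -0.0, 0.001]
contact_force: [-0.1, -0.3, 4.2]
gripper_width: 0.0427
gripper_force: 1.9
```

>>> play_rows([
  {"offset":[0,0,0.001],"turn":0},
  {"offset":[0,0,0.001],"turn":0},
  {"offset":[0,0,0.001],"turn":0},
  {"offset":[0,0,0],"turn":0},
])

```text
time_s: 9.65
eef_pos: [0.5002, -0.035, 0.0657]
eef_rot: [-0.139, 0.99, -0.0, 0.0]
contact_force: [-0.8, 0.7, 5.4]
gripper_width: 0.0426
gripper_force: 2.8
```

>>> play_rows([
  {"offset":[0,0,0.001],"turn":0},
  {"offset":[0,0,0.001],"turn":0},
  {"offset":[0,0,0],"turn":0},
])

```text
time_s: 9.95
eef_pos: [0.5002, -0.0351, 0.0641]
eef_rot: [-0.139, 0.99, -0.0, 0.0]
contact_force: [-0.6, -0.1, 7.8]
gripper_width: 0.0427
gripper_force: 4.0
```

>>> play_rows([
  {"offset":[0,0,0.001],"turn":0},
  {"offset":[0,0,0],"turn":0},
])

```text
time_s: 10.15
eef_pos: [0.5002, -0.0351, 0.0641]
eef_rot: [-0.139, 0.99, -0.0, 0.0]
contact_force: [-4.7, 1.0, 13.5]
gripper_width: 0.0426
gripper_force: 6.8
```

>>> play_rows([
  {"offset":[0,0,0.0005],"turn":0},
  {"offset":[0,0,0],"turn":0},
  {"offset":[0,0,0],"turn":0},
  {"offset":[0,0,0],"turn":0},
  {"offset":[0,0,0],"turn":0},
  {"offset":[0,0,0],"turn":0},
  {"offset":[0,0,0],"turn":0},
  {"offset":[0,0,0],"turn":0},
  {"offset":[0,0,0],"turn":0},
  {"offset":[0,0,0],"turn":0},
])

```text
time_s: 11.15
eef_pos: [0.5002, -0.0351, 0.064]
eef_rot: [-0.139, 0.99, -0.0, -0.0]
contact_force: [-5.3, 0.7, 16.6]
gripper_width: 0.0427
gripper_force: 8.1
```

```bash
python3 st.py wrist pics/w4.png; python3 -c "
from workcell import arm;print(arm.read_state()['ft_torque'])"
```

```text
11.15 console xy -0.04510465566674125 -0.0008479721012406918 z 0.06400175641313689 w 0.04274627841069609 F [-5.27  0.71 16.58] yaw y 105.94648508315058 tilt [-0.     -0.0003] j [-0.22 -0.08  2.04 -0.    1.18 -2.07]
{'fx': 325.19226210127806, 'fy': 325.19226210127806, 'cx': 279.06410842677025, 'cy': 209.9246680450621, 'rvec': array([-1.78739535, -2.3683681 , -0.31199978]), 'tvec': array([ 0.17172268, -0.44298088,  0.09421023])}
[0.18676511 1.02048179 0.03673978]
```

View pics/w4.png

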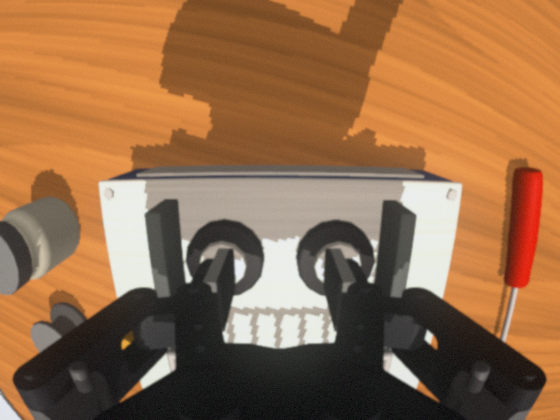

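>>> play_rows([
  {"offset":[0,0,0],"turn":0},
  {"offset":[0,0,0],"turn":0},
  {"offset":[0,0,0],"turn":0},
  {"offset":[0,0,0],"turn":0},
  {"offset":[0,0,0],"turn":0},
  {"offset":[0,0,0],"turn":0},
  {"offset":[0,0,0],"turn":0},
  {"offset":[0,0,0],"turn":0},
  {"offset":[0,0,0],"turn":0},
  {"offset":[0,0,0],"turn":0},
])

```text
time_s: 12.2
eef_pos: [0.5003, -0.0351, 0.064]
eef_rot: [-0.139, 0.99, -0.0, -0.0]
contact_force: [-5.4, 1.0, 15.7]
gripper_width: 0.0427
gripper_force: 8.1
```

>>> play_rows([
  {"offset":[0,0,0],"turn":0},
  {"offset":[0,0,0],"turn":0},
  {"offset":[0,0,0],"turn":0},
  {"offset":[0,0,0],"turn":0},
  {"offset":[0,0,0],"turn":0},
  {"offset":[0,0,0],"turn":0},
  {"offset":[0,0,0],"turn":0},
  {"offset":[0,0,0],"turn":0},
  {"offset":[0,0,0],"turn":0},
  {"offset":[0,0,0],"turn":0},
])

```text
time_s: 13.2
eef_pos: [0.5002, -0.0351, 0.064]
eef_rot: [-0.139, 0.99, -0.0, -0.0]
contact_force: [-5.2, 0.9, 16.7]
gripper_width: 0.0424
gripper_force: 8.1
```

>>> play_rows([
  {"offset":[0,0,-0.002],"turn":0},
  {"offset":[0,0,-0.003],"turn":0},
  {"offset":[0,0,-0.005],"turn":0},
  {"offset":[0,0,-0.01],"turn":0},
  {"offset":[0,0,-0.02],"turn":0},
  {"offset":[0,0,-0.02],"turn":0},
  {"offset":[0,0,-0.02],"turn":0},
  {"offset":[0,0,-0.02],"turn":0},
  {"offset":[0,0,0],"turn":0},
  {"offset":[0,0,0],"turn":0},
])

```text
time_s: 14.2
eef_pos: [0.4992, -0.0348, 0.1612]
eef_rot: [-0.139, 0.99, 0.0, -0.0]
contact_force: [-1.0, -0.1, -0.8]
gripper_width: 0.0425
gripper_force: 0.0
```

```bash
python3 st.py wrist pics/w5.png
```

```text
14.2 console xy -0.046004934922695126 -0.0003427491888052664 z 0.16121711852453396 w 0.04252263785884863 F [-0.95 -0.09 -0.81] yaw y 105.93612660797179 tilt [-0.0008  0.0002] j [-0.22 -0.2   1.97 -0.    1.37 -2.07]
{'fx': 325.19226210127806, 'fy': 325.19226210127806, 'cx': 279.06410842677025, 'cy': 209.9246680450621, 'rvec': array([-1.78924952, -2.36998656, -0.31093193]), 'tvec': array([ 0.1707452 , -0.46668353,  0.18884875])}
```

View pics/w5.png

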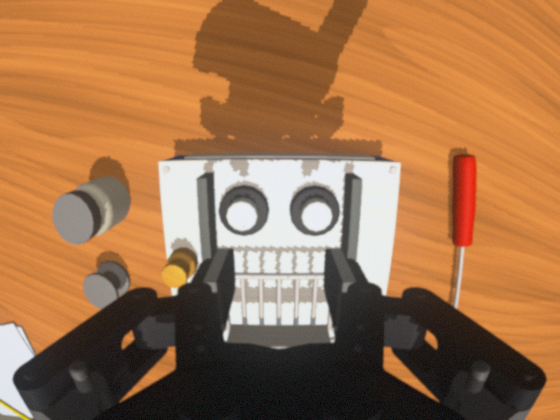

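Both buttons, at (242,214) and (316,214), are up. The guard is open, with its grille front at row 274, and the loose things have not moved.

```bash
python3 -c "
from workcell import arm;print(arm.hand_in())"
```

```text
the job is handed in; nothing more can be done
None
```

The job is handed in: the guard was pushed to its stop and left open, both buttons were held down together for about 3 s with about 16 N in total and came back up, and the loose things look untouched; the hand-in gave no verdict.

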